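Set out the counter row by height

TASK

Move the four things from the pale plywood delivery tray to the dark display rack with the brass dividers, one upright in the middle of each bay, in order of height: the tallest in the end bay beside the service bell, then ever shorter towards the other end. Set each one down gently rather than dropping it, and do not push the bell or the dark mug about.

Things in the scene. Friction and masses are not known exactly. Their poses are not given: they have to be found in the camera images.
- display_rack: Target, fixed: dark board 100x350x10 (x,y,z, mm) with 5 low brass wire dividers, tops 23 mm above the counter; lies in the near or far of two rows. Origin: centre of underside, on the counter. Own y runs along the row (world +y, turned up to 0.12 rad), x across, away from robot. 4 empty bays, 80 mm clear, open front and back, centred at own y -126, -42, +42, +126, x 0; bay floor at z 10.
- delivery_tray: Source, fixed, in the other row: pale plywood tray 100x350x10 mm (x,y,z), wooden fins between bays to 23 and end cheeks to 34 above the counter. Origin, axes, turn and bays as the display rack (own y -126, -42, +42, +126; floor at z 10). The four things stand in its bays in any order, within 5 of the bay centres.
- shaker: Stainless steel cocoa shaker with domed, perforated top: round, straight side 50 mm in diameter up to 80 mm, a 52.4 mm collar from 81 to 89 mm, dome above; 104 mm tall (the tallest), 0.2 kg. Origin: centre of its underside, z up.
- carton: Cream folding carton, closed, standing upright: 26 x 58 x 92 mm (own x, y, z), second tallest, 0.1 kg. Origin: centre of its underside. In the tray its 58 mm side runs across the row (own y along the tray's -x, within 0.06 rad).
- glass_jar: Round glass jar with brown contents and a white-grey lid, 64 mm in diameter, 78 mm tall, third tallest, 0.26 kg. Origin: centre of its underside, z up.
- tin: Round dark tin with an orange lid, 58 mm in diameter, 60 mm tall, the shortest, 0.22 kg. Origin: centre of its underside, z up.
- bell: Service bell, a steel dome on a black foot, 83 mm in diameter, 74 mm tall, loose on the counter. It stands off one end of the display rack, about 235 mm from the rack's centre along the rack's +y or -y, and so marks the end for the tallest thing. Origin: centre of its underside. Leave it alone.
- dark_mug: Dark grey mug standing upside down, 65 x 93 x 53 mm with its handle, loose on the counter off the other end of the display rack, where the bell is not. Origin: centre of its underside. Leave it alone.

How it is judged:
By the outcome, as a careful person would: the job done as asked, in the order asked, and still so for the second after the job is handed in, with the robot touching nothing.
It also fails if it takes over 96 s, if anything falls off the work surface, if the arm or the gripper's body presses on something with over 40 N, if the wrist force passes 120 N, or if a joint passes its speed limit or range.

ROBOT

A 6-joint arm with a two-finger parallel gripper is mounted at the origin on a cart in front of the work surface, level with it; the furniture and walls round the work are solid. World frame = base frame: x ahead of the robot, y to its left, z up, the work surface at z = 0. Lengths are in mm, angles in rad, forces in N, time in s.
With the tool pointing down it reaches from about 400 to 925 mm from the base axis. Payload 12.5 kg.
Tool frame: the origin (TCP) lies on the front face of the gripper's body, between the roots of the fingers; the fingertips stand 78 mm ahead of it and the grasp point (between the pads) lies 59 mm ahead of it (env.nose_length is the distance from the TCP to the fingertips, in mm); z points along the fingers, y is the line along which they close (so a half turn about z gives the same grasp; the last joint's range is limited). The gripper opens to 95 mm and grips with 3 to 60 N. Pads are 20 mm wide; open, the fingers measure 119 mm over their backs; the gripper's body (75 mm by 180 mm) begins 59 mm behind the grasp point.
Start: joints at [-0.106, 0.491, 1.559, -0, 1.092, -0.106], TCP at [625.01, 0.022, 292.261] pointing down, gripper open.
Joint ranges: [-3.1, 3.1], [-0.84, 2.19], [0.05, 2.79], [-1.13, 4.28], [0.06, 2.93], [-2.69, 2.69]. Speed limits (rad/s): [2.22, 2.22, 2.79, 3.14, 3.14, 3.14].

INTERFACE

Orientations are given as [roll, pitch, yaw] about the fixed x, y, z axes, in that order (R = Rz(yaw) Ry(pitch) Rx(roll)).
In Python, from cell import env gives the robot as it stands.
- The arm moves only by the tool jog_arm, never from a script. Its argument "motion" is a list of rows, each a list of 7 numbers: the turn, a rotation vector about the tool's x, y, z in degrees, then the shift along the tool's x, y, z in mm, then the finger opening in mm, from 0 to 95.1. In form: [[wx, wy, wz, x, y, z, hand], ...]. A call has 1 to 10 rows; each row shifts and turns the commanded pose from where the row before left it, along the tool's axes as they then stand; what a row does not reach is not made up. A row lasts 1/8 s, in which the tool goes at most 62.5 mm and 10.7 degrees, less where a joint would pass 70% of its speed; a pose out of reach is approached as far as the arm can. A call is refused whole if a number of a shift passes 62.5 or a number of a turn 10.7, either way. A call with a gripper value outside its range is refused whole. The fingers move at their own pace and stop on an object; the grip force is fixed at half the most. Time passes only in rows, so rows that do not move let the fingers close. It gives the time, the measured TCP pose, the force, the opening and the grip force at its end, in the units of the state.
- env.state(): the state, without advancing time (a new reading comes with each control period).
- env.read_camera(name): name is "scene" or "side" or "wrist"; returns a dict with "color" (400x640x3 uint8, red, green, blue), "z_map" (400x640 float32, mm along the optical axis (not along the pixel's ray), 0 where there is no reading), "camera_matrix" (3x3 intrinsics, pixels), "k1" (the pictures are not rectified: a ray, as slopes to the right and down, at radius r is drawn at 1 + k1 r^2 times it, then the intrinsics apply), "world_to_cam" (4x4, takes a point from world to camera coordinates). Camera axes: x right, y up, looking along -z (the intrinsics and any distortion apply to the point x, -y, -z); pixel columns grow to the right and rows downward; lengths in mm; the calibration is good to about 2 mm. A picture is of the moment at which its call begins.
- env.job_done(): hands the job in; it is judged then, once.
Trained networks look in the newest picture that a camera, given by its name, has taken for a name from the list of things; names that differ only in an ending like _2 or _b are one class to them, and where a whole thing is asked for, a point or a joint stands for the part that bears it (a point fixed in the world has none). Each returns a list of dicts, best first, with "score" (0 to 1); they miss things now and then, are a little off and sometimes report something else, mostly with a low value. They report only what shows in the picture. A call takes as long as a camera call.
- env.recognise(camera, thing): "location" ([column, row] in pixels, amid what is visible of it).
The state is a dict: "t": time; "joints": joint angles; "qvel": joint speeds; "tau": joint torques, N m; "eef_pos": TCP position; "tcp_rot": TCP orientation; "ft_force": force on the tool from outside, world axes, zero at the start; "moment": the same for the moment, N m; "opening": opening from 0.0 (shut) to 1.0 (fully open); "grip_force": force on a finger pad.
Only numpy, scipy, OpenCV 4.12 (cv2) and the standard library are available. Lean on these libraries where they do the work, as an engineer would, in place of code of your own. Each camera call takes 0.05 s, during which the arm holds its last target. There are 200 camera calls.

## Working session

There is one attempt and no reset: what is moved stays moved. The work goes in short steps, Python scripts to look and compute and a tool call to move; the robot and the scene stay as the last step left them, time stands still between calls to the robot, and variables do not carry over. Pictures are saved under pics/ and viewed, at most 14 in all, crops included, and the job is handed in when it is done.

Besides the shell and the picture viewer there is one more tool, called after "Request:" as name(argument=value, ...) on one line, values as JSON. jog_arm: Moves the arm, as the interface text tells. Its arguments: {"type":"object","properties":{"motion":{"type":"array"}},"required":["motion"]}

```bash
ls; mkdir -p pics
cat > h.py <<'E'
import numpy as np, cv2
from cell import env
def cam(n,save=None):
    c=env.read_camera(n)
    if save: cv2.imwrite(f'pics/{save}.png',c['color'][:,:,::-1])
    return c
def cloud(c):
    K=c['camera_matrix'];h,w=c['z_map'].shape
    u,v=np.meshgrid(np.arange(w),np.arange(h))
    xd=(u-K[0,2])/K[0,0];yd=(v-K[1,2])/K[1,1];x,y=xd,yd
    for _ in range(8):
        s=1+c['k1']*(x*x+y*y);x,y=xd/s,yd/s
    z=c['z_map'];P=np.stack([x*z,-y*z,-z,np.ones_like(z)],-1)
    W=(P@np.linalg.inv(c['world_to_cam']).T)[...,:3]
    W[z==0]=np.nan
    return W
names=['display_rack','delivery_tray','shaker','carton','glass_jar','tin','bell','dark_mug']
E
python3 - <<'E'
from h import *
print(env.nose_length, env.state())
for n in ['scene','side','wrist']:
    c=cam(n,n+'0');W=cloud(c)
    print(n,np.round(np.linalg.inv(c['world_to_cam'])[:3,3]),c['k1'])
    for t in names:
        for d in env.recognise(n,t)[:2]:
            u,v=d['location'];print(t,round(d['score'],2),int(u),int(v),np.round(W[min(int(v),399),min(int(u),639)]))
E
```

```text
pics
77.60000000000001 {'t': 0.0, 'joints': array([-1.05601504e-01,  4.91549260e-01,  1.55947259e+00,  4.51005532e-06,
        1.09166668e+00, -1.05583881e-01]), 'qvel': array([ 0.00113703,  0.00144734, -0.00120406, -0.00115946, -0.00016675,
        0.0001839 ]), 'tau': array([-9.52334158e-04, -6.12640929e+01, -2.58175153e+01,  6.92750537e-02,
        4.83079045e-02, -1.38641695e-05]), 'eef_pos': array([6.24837929e+02, 3.97438342e-02, 2.91660125e+02]), 'tcp_rot': array([-3.14050330e+00, -1.19469351e-04,  1.57077656e+00]), 'ft_force': array([ 0.53663761, -0.2447759 , -0.49047811]), 'moment': array([-0.00937508, -0.00467738,  0.02009918]), 'grip_force': 0.0, 'opening': 0.9975648024121351}
scene [ -35. -611. 1026.] -0.021062482448053213
display_rack 0.69 333 175 [634.  14.  10.]
display_rack 0.64 311 231 [453. -86.  15.]
delivery_tray 0.85 314 231 [455. -95.  22.]
shaker 0.74 316 216 [458. -99.  86.]
carton 0.94 271 179 [462.  76.  77.]
glass_jar 0.81 290 197 [453. -10.  85.]
tin 0.79 341 235 [ 469. -175.   74.]
bell 0.96 392 212 [ 627. -204.   49.]
dark_mug 0.75 277 124 [641. 263.  36.]
dark_mug 0.47 293 198 [455. -18.  86.]
side [ 241. -911.  592.] -0.10064799519114034
delivery_tray 0.83 290 243 [ 449. -133.   10.]
shaker 0.86 293 207 [471. -99.  85.]
carton 0.84 267 176 [454.  77.  88.]
glass_jar 0.91 272 192 [445.  -6.  83.]
tin 0.81 307 235 [ 473. -190.   64.]
bell 0.96 375 236 [ 626. -221.   40.]
dark_mug 0.76 310 155 [642. 269.  37.]
wrist [625.  76. 385.] -0.03658515259788673
display_rack 0.67 343 124 [645.  63.   9.]
delivery_tray 0.65 218 133 [487.  53.  13.]
shaker 0.57 205 233 [487. -54.  83.]
carton 0.93 170 98 [478.  91. 103.]
carton 0.57 338 306 [ 640. -175.   49.]
glass_jar 0.95 192 170 [483.  19.  88.]
tin 0.65 236 310 [ 508. -166.   70.]
bell 0.63 339 308 [ 641. -177.   51.]
bell 0.42 206 236 [489. -56.  86.]
```

View pics/scene0.png

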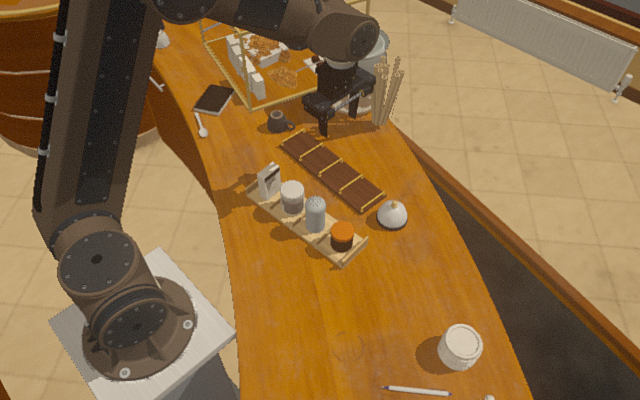

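View pics/wrist0.png

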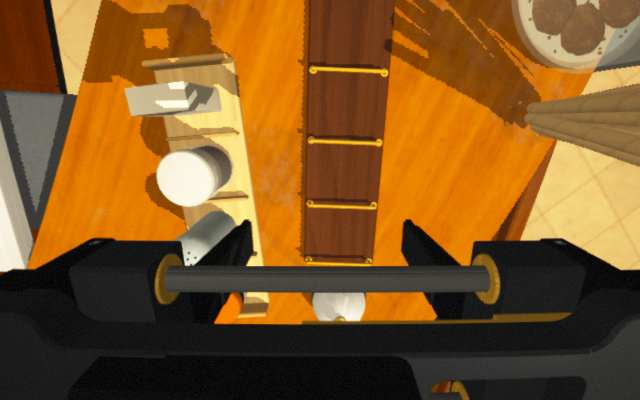

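View pics/side0.png

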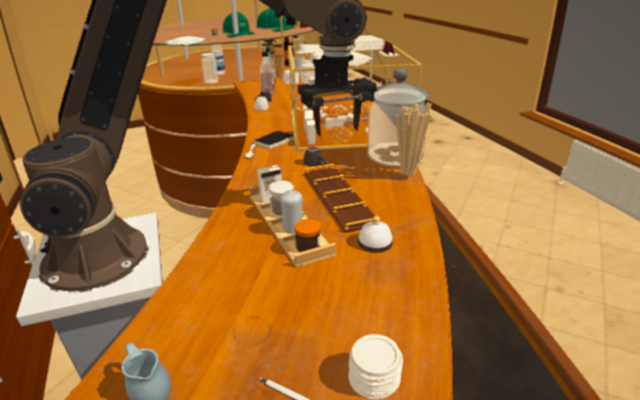

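```bash
cat > m.py <<'E'
from h import *
def crop(W,lo,hi,box):
    P=W.reshape(-1,3);P=P[~np.isnan(P[:,0])]
    x0,x1,y0,y1=box
    return P[(P[:,2]>lo)&(P[:,2]<hi)&(P[:,0]>x0)&(P[:,0]<x1)&(P[:,1]>y0)&(P[:,1]<y1)]
def st(t,P):
    if len(P)<6: print(t,len(P));return
    (c,s,a)=cv2.minAreaRect(P[:,:2].astype(np.float32)); cc,r=cv2.minEnclosingCircle(P[:,:2].astype(np.float32))
    print(t,len(P),'rect',np.round(c,1),np.round(s,1),round(a,1),'circ',np.round(cc,1),round(r,1),'zmed/max',np.round(np.median(P[:,2]),1),np.round(P[:,2].max(),1))
E
python3 - <<'E'
from m import *
for n in ['scene','side','wrist']:
    W=cloud(cam(n));print(n)
    st('shaker',crop(W,70,125,(420,520,-140,-55)))
    st('carton',crop(W,60,108,(420,520,45,125)))
    st('cartontop',crop(W,97,108,(420,520,45,125)))
    st('jartop',crop(W,82,95,(420,520,-50,42)))
    st('tintop',crop(W,64,78,(420,530,-230,-140)))
    st('bell',crop(W,20,90,(570,690,-270,-160)))
    st('mug',crop(W,20,70,(590,700,200,330)))
    st('rack',crop(W,7,14,(560,720,-170,230)))
    st('divs',crop(W,17,27,(560,720,-175,230)))
    st('tray',crop(W,7,14,(380,540,-230,160)))
E
```

```text
scene
shaker 417 rect [470.6 -98.1] [81.  50.3] 84.9 circ [476.5 -97.9] 43.5 zmed/max 104.5 118.2
carton 393 rect [463.1  86. ] [63.4 30.8] 7.8 circ [463.7  87. ] 34.2 zmed/max 95.2 105.4
cartontop 180 rect [461.8  86.6] [60.6 29.1] 6.5 circ [461.9  84.8] 31.1 zmed/max 100.3 105.4
jartop 362 rect [471.8   5.1] [60.8 60.8] 89.4 circ [471.7   4.2] 31.6 zmed/max 86.5 91.5
tintop 377 rect [ 483.2 -166.8] [52.2 58.2] 85.9 circ [ 484.2 -164.3] 30.9 zmed/max 70.3 77.0
bell 606 rect [ 635.6 -199.5] [67.6 75.1] 43.4 circ [ 639.3 -196.9] 38.3 zmed/max 44.2 76.6
mug 331 rect [655.9 252.6] [105.5  79.3] 84.9 circ [655.5 249.8] 60.2 zmed/max 36.9 54.0
rack 2233 rect [644.6  23.5] [377.1 101.4] 87.6 circ [647.   24.1] 190.6 zmed/max 9.2 14.0
divs 215 rect [646.1  17.5] [385.2  93.2] 88.2 circ [650.4  16.9] 194.9 zmed/max 21.2 26.8
tray 1463 rect [461.2 -39.9] [124.5 347.1] 4.9 circ [473.2 -38.7] 179.4 zmed/max 10.3 14.0
side
shaker 440 rect [ 469.7 -100.1] [76.4 50.9] 84.2 circ [474.  -99.7] 42.9 zmed/max 99.0 115.8
carton 389 rect [461.1  90.4] [59.  34.9] 1.9 circ [460.8  89. ] 31.6 zmed/max 88.
[... 887 characters left out ...]
 [464.   91.2] 31.9 zmed/max 102.0 104.8
cartontop 1795 rect [464.2  90.7] [59.8 27.4] 5.1 circ [464.   91.3] 31.9 zmed/max 102.2 104.8
jartop 2560 rect [4.686e+02 3.000e-01] [83.1 60.8] 61.3 circ [474.4  -4.8] 45.0 zmed/max 88.1 93.9
tintop 494 rect [ 500.1 -168.6] [53.9 22. ] 60.2 circ [ 491.2 -163.5] 26.9 zmed/max 69.9 72.3
bell 1308 rect [ 640.9 -182.3] [75.3 42.7] 4.2 circ [ 641.6 -191. ] 38.0 zmed/max 44.9 61.5
mug 0
rack 19475 rect [647.2  37.6] [337.  100.3] 87.5 circ [647.9  37.5] 175.0 zmed/max 10.2 13.9
divs 1034 rect [644.6 -23.7] [305.  90.] 87.6 circ [644.8 -22.2] 156.7 zmed/max 22.8 26.8
tray 7142 rect [474.8 -33.2] [101.3 345.8] 4.4 circ [486.2 -32.2] 177.0 zmed/max 10.2 14.0
```

Run:
```python
from m import *
for n in ['scene','side','wrist']:
    W=cloud(cam(n));print(n)
    st('shaker',crop(W,60,100,(420,520,-112,-45)))
    st('shakerdome',crop(W,100,118,(420,520,-115,-40)))
    st('jartop',crop(W,82,95,(420,520,-31,42)))
    D=crop(W,14,27,(585,710,-145,225)); 
    th=np.radians(-2.4); c=np.array([648,39])
    l=(D[:,:2]-c)@np.array([-np.sin(th),np.cos(th)]); x=(D[:,:2]-c)@np.array([np.cos(th),np.sin(th)])
    for k in range(5):
        m=abs(l-(-168+84*k))<20
        if m.sum()>5: print(k,m.sum(),'l',round(np.median(l[m]),1),'slope',np.round(np.polyfit(x[m],l[m],1)[0],3),'x',np.round(np.percentile(x[m],[1,99]),1),'z',np.round(np.percentile(D[m,2],90),1))
    P=crop(W,7,13,(560,720,-120,200)); 
    for y0 in range(-100,200,60):
        q=P[abs(P[:,1]-y0)<6,0]
        if len(q)>5: print(y0,np.round([q.min(),q.max()],1))
    T=crop(W,60,400,(690,950,-200,350)); print('tall',len(T),T.min(0) if len(T) else '',T.max(0) if len(T) else '')
    for d in env.recognise(n,'dark_mug')[:1]:print(d)
```

```text
scene
shaker 199 rect [467.9 -85.7] [38.  49.8] 48.2 circ [472.1 -79.9] 26.4 zmed/max 80.8 100.0
shakerdome 259 rect [471.7 -80.7] [50.  48.1] 17.0 circ [473.7 -80.8] 27.0 zmed/max 108.4 115.7
jartop 362 rect [471.5   4.4] [60.7 61.3] 7.8 circ [471.2   4.5] 32.4 zmed/max 86.7 93.0
0 48 l -168.9 slope -0.019 x [-48.9  42.5] z 24.9
1 52 l -85.7 slope -0.001 x [-46.8  42.8] z 24.6
2 45 l -1.5 slope 0.02 x [-46.1  40.9] z 23.2
3 42 l 82.5 slope -0.007 x [-45.   40.8] z 23.3
4 44 l 166.6 slope 0.019 x [-50.4  41.4] z 22.6
-100 [590.7 689.1]
-40 [593.4 691.1]
20 [597.2 693.6]
80 [599.6 695.1]
140 [599.9 696.7]
tall 1989 [690.01449755 -39.20068875  60.0157009 ] [949.94456548 349.88136976 338.19344417]
{'location': [277.9, 125.3], 'score': 0.6}
side
shaker 296 rect [469.8 -89.1] [26.3 50.8] 78.4 circ [471.8 -79.5] 25.6 zmed/max 80.3 99.9
shakerdome 213 rect [469.4 -82. ] [41.2 48.1] 65.5 circ [471.3 -78.9] 25.3 zmed/max 108.1 115.5
jartop 238 rect [469.6   9.3] [61.2 58.8] 19.1 circ [472.2   7.7] 32.6 zmed/max 87.8 90.3
0 52 l -166.0 slope -0.003 x [-47.5  25.9] z 23.3
1 56 l -81.9 slope 0.0
[... 351 characters left out ...]
ocation': [313.6, 157.8], 'score': 0.92}
wrist
shaker 566 rect [480.2 -56.4] [13.4 41.4] 73.1 circ [478.3 -62.8] 20.7 zmed/max 80.6 100.0
shakerdome 593 rect [479.6 -60. ] [25.  32.5] 36.9 circ [478.5 -60. ] 19.2 zmed/max 108.5 115.2
jartop 2553 rect [474.1  10.1] [60.5 60.7] 32.8 circ [473.7   9.5] 31.2 zmed/max 88.1 90.8
0 220 l -163.7 slope 0.003 x [-45.2  43.9] z 23.7
1 232 l -79.8 slope 0.003 x [-44.7  43.3] z 23.9
2 261 l 3.8 slope 0.003 x [-44.8  42.8] z 24.0
3 318 l 87.1 slope 0.005 x [-44.   42.5] z 24.0
-100 [592.3 691.7]
-40 [593.7 693.4]
20 [596.2 695.8]
80 [599.9 699. ]
140 [602.2 701.2]
tall 17874 [690.00046023 -12.92025406  60.00083025] [948.72874014 189.61064686 337.15458243]
```

Request:
jog_arm(motion=[[0,0,0,-15.5,-30.5,16,95],[0,0,0,-15.5,-30.5,16,95],[0,0,0,-15.5,-30.5,16,95],[0,0,0,-15.5,-30.5,16,95],[0,0,0,-16,-30.5,16,95],[0,0,0,0,0,0,95],[0,0,0,0,0,0,95]])

```text
t: 2.68
eef_pos: [473.4, -78.1, 212.7]
tcp_rot: [3.14, 0.0, 1.57]
ft_force: [-0.5, -0.1, 0.2]
opening: 0.996
grip_force: 0.0
```

Run:
```python
from m import *
s=env.state();print(s['eef_pos'],s['tcp_rot'],s['joints'])
for n in ['scene','side','wrist']:
    W=cloud(cam(n,n+'1'));print(n)
    st('jartop',crop(W,84,95,(420,520,-31,45)))
    st('shaker',crop(W,100,118,(440,500,-115,-40)))
    st('cartontop',crop(W,97,108,(420,520,45,125)))
    T=crop(W,60,400,(600,950,-200,350)); print('tall',len(T))
    for y in range(-200,350,50):
        q=T[(T[:,1]>=y)&(T[:,1]<y+50)]
        if len(q)>10: print(y,np.round(np.percentile(q[:,0],2)),q[:,2].max().round())
```

```text
[473.35050914 -78.07806129 212.73082942] [3.14025627e+00 3.27767165e-04 1.57045620e+00] [-3.01309509e-01  3.97520343e-01  1.99666774e+00  1.22483143e-04
  7.46031099e-01 -3.01059499e-01]
scene
jartop 62 rect [449.    5.3] [14.9 46.1] 0.3 circ [454.2   5.3] 23.1 zmed/max 86.4 92.3
shaker 257 rect [472.5 -80.7] [49.6 49. ] 47.1 circ [472.1 -81.1] 26.3 zmed/max 108.4 116.2
cartontop 175 rect [462.5  86.7] [60.7 30.4] 4.7 circ [463.5  87.1] 31.5 zmed/max 100.6 104.6
tall 5275
-200 633.0 78.0
0 850.0 218.0
50 847.0 231.0
100 863.0 241.0
150 837.0 298.0
200 834.0 302.0
250 842.0 249.0
300 803.0 293.0
side
jartop 218 rect [473.7   6.7] [60.2 53.9] 75.2 circ [471.6   8. ] 32.2 zmed/max 88.0 90.4
shaker 215 rect [471.4 -82.8] [38.5 49.6] 83.0 circ [472.1 -78.1] 25.3 zmed/max 108.1 115.5
cartontop 88 rect [460.9  89.3] [57.7 30.3] 5.7 circ [460.9  88.4] 30.2 zmed/max 101.7 104.0
tall 4150
-200 632.0 74.0
0 853.0 216.0
50 848.0 229.0
100 866.0 238.0
150 838.0 291.0
200 833.0 302.0
250 840.0 246.0
300 813.0 291.0
wrist
jartop 5894 rect [473.2   9.3] [60.5 61.2] 2.0 circ [473.3   9.6] 31.0 zmed/max 88.2 91.0
shaker 3430 rect [474.8 -74.5] [49.1 50.7] 64.2 circ [474.3 -75. ] 25.8 zmed/max 109.8 116.0
cartontop 0
tall 0
```

View pics/scene1.png

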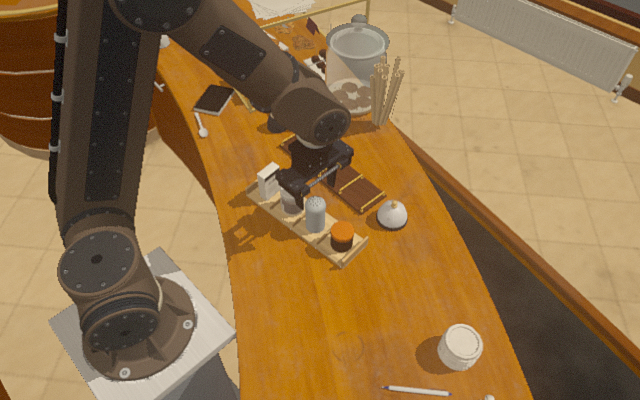

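Request:
jog_arm(motion=[[0,0,0,0,0.5,22,95],[0,0,0,0,0,22,95],[0,0,0,0,0,22,95],[0,0,0,0,0,12,95],[0,0,0,0,0,8,95],[0,0,0,0,0,0,95]])

```text
t: 3.58
eef_pos: [473.1, -77.9, 126.1]
tcp_rot: [-3.141, -0.0, 1.571]
ft_force: [0.3, 0.5, 0.4]
opening: 0.998
grip_force: 0.0
```

Request:
jog_arm(motion=[[0,0,0,0,0,0,70],[0,0,0,0,0,0,58],[0,0,0,0,0,0,52],[0,0,0,0,0,0,46],[0,0,0,0,0,0,40],[0,0,0,0,0,0,40],[0,0,0,0,0,0,40],[0,0,0,0,0,0,40]])

```text
t: 4.58
eef_pos: [473.2, -78.0, 126.3]
tcp_rot: [3.141, 0.0, 1.571]
ft_force: [1.1, 0.2, 2.6]
opening: 0.541
grip_force: 30.0
```

Request:
jog_arm(motion=[[0,0,0,0,0,-8,40],[0,0,0,0,0,-15,40],[0,0,0,0,0,-15,40],[0,0,0,-1.5,20,0,40],[0,0,0,-1.5,40,0,40],[0,0,0,-1.5,45,0,40],[0,0,0,-1.5,40,0,40],[0,0,0,-1.5,22.5,0,40],[0,0,0,0,0,0,40],[0,0,0,0,0,0,40]])

```text
t: 5.82
eef_pos: [639.4, -85.3, 164.1]
tcp_rot: [-3.14, -0.0, 1.571]
ft_force: [-1.3, 0.3, -2.2]
opening: 0.541
grip_force: 30.0
```

Run:
```python
from m import *
s=env.state();print(s['eef_pos'],s['opening'],s['ft_force'])
for n in ['scene','side','wrist']:
    W=cloud(cam(n,n+'2'));print(n)
    st('shaker',crop(W,85,160,(595,690,-115,-45)))
    D=crop(W,14,27,(585,710,-145,225))
    th=np.radians(-2.4); c=np.array([646,40.5])
    l=(D[:,:2]-c)@np.array([-np.sin(th),np.cos(th)])
    for k in range(5):
        m=abs(l-(-168+84*k))<15
        if m.sum()>5: print(k,m.sum(),'l',round(np.median(l[m]),1))
```

```text
[639.41538665 -85.31653335 164.10773606] 0.5409654884821613 [-1.31516212  0.3107603  -2.23454104]
scene
shaker 327 rect [638.  -95.9] [33.2 76.3] 89.1 circ [638.  -98.3] 38.1 zmed/max 119.5 158.0
0 51 l -170.4
1 33 l -86.8
2 28 l -2.6
3 44 l 80.8
4 42 l 165.3
side
shaker 818 rect [636.6 -90.4] [77.  43.8] 4.2 circ [636.9 -89.6] 39.2 zmed/max 126.1 159.9
0 54 l -167.4
1 24 l -83.4
2 33 l -0.6
3 44 l 84.2
4 25 l 169.7
wrist
shaker 10328 rect [639.6 -79. ] [73.  45.2] 1.3 circ [639.5 -74. ] 36.5 zmed/max 142.6 160.0
1 593 l -81.7
2 825 l 1.2
```

View pics/side2.png

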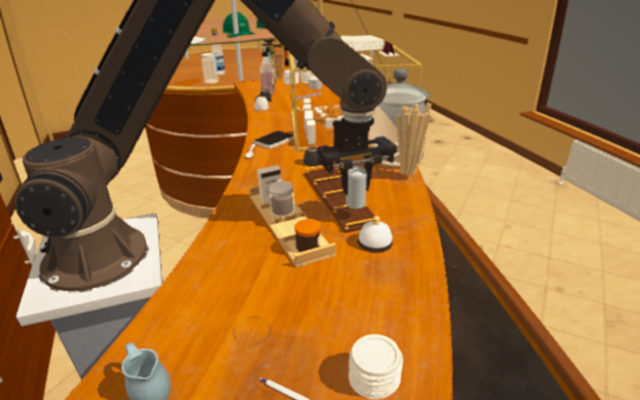

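Request:
jog_arm(motion=[[0,0,0,0,1,10,40],[0,0,0,0,0,12,40],[0,0,0,0,0,8,40],[0,0,0,0,0,3,40],[0,0,0,0,0,2,40],[0,0,0,0,0,1,40],[0,0,0,0,0,0.5,40],[0,0,0,0,0,0.5,40],[0,0,0,0,0,0,40]])

```text
t: 7.1
eef_pos: [641.5, -85.5, 127.4]
tcp_rot: [3.141, 0.0, 1.571]
ft_force: [0.2, -0.2, -1.8]
opening: 0.54
grip_force: 30.0
```

Request:
jog_arm(motion=[[0,0,0,0,-0.5,0.5,40],[0,0,0,0,0,0.5,40],[0,0,0,0,0,0,40]])

```text
t: 7.48
eef_pos: [641.0, -85.5, 126.4]
tcp_rot: [3.141, 0.0, 1.571]
ft_force: [-0.4, -0.1, -1.3]
opening: 0.54
grip_force: 30.0
```

Request:
jog_arm(motion=[[0,0,0,0,0,0.4,40],[0,0,0,0,0,0.3,40],[0,0,0,0,0,0,40]])

```text
t: 7.85
eef_pos: [641.1, -85.5, 126.3]
tcp_rot: [3.141, 0.0, 1.571]
ft_force: [-2.4, -0.6, 6.3]
opening: 0.541
grip_force: 30.0
```

Request:
jog_arm(motion=[[0,0,0,0,0,0,60],[0,0,0,0,0,0,75],[0,0,0,0,0,0,95],[0,0,0,0,0,0,95],[0,0,0,0,0,-20,95],[0,0,0,0,0,-45,95],[0,0,0,0,0,-45,95],[0,0,0,15,-15,0,95],[0,0,0,40,-40,0,95],[0,0,0,40,-40,0,95]])

```text
t: 9.1
eef_pos: [544.8, 10.3, 235.5]
tcp_rot: [3.141, -0.0, 1.57]
ft_force: [-0.1, 0.7, 0.4]
opening: 1.0
grip_force: 0.0
```

Request:
jog_arm(motion=[[0,0,0,40,-40,0,95],[0,0,0,30,-33,0,95],[0,0,0,10,-10.5,0,95],[0,0,-5,0,0,0,95],[0,0,0,0,0,0,95],[0,0,0,0,0,0,95]])

```text
t: 9.85
eef_pos: [463.0, 89.2, 235.5]
tcp_rot: [3.141, 0.0, 1.656]
ft_force: [0.6, -0.1, 0.4]
opening: 0.996
grip_force: 0.0
```

Run:
```python
from m import *
s=env.state();print(s['eef_pos'],s['tcp_rot'])
for n in ['scene','side','wrist']:
    W=cloud(cam(n,n+'3'));print(n)
    st('cartontop',crop(W,97,108,(420,520,55,125)))
    st('shakerdome',crop(W,98,118,(600,690,-125,-45)))
    st('jartop',crop(W,84,95,(420,520,-31,45)))
```

```text
[462.96660327  89.18089713 235.47436429] [3.14136089e+00 5.55053918e-05 1.65574093e+00]
scene
cartontop 181 rect [462.5  86.5] [60.7 26.7] 6.1 circ [462.6  87.3] 31.8 zmed/max 100.9 104.4
shakerdome 232 rect [638.5 -87.9] [46.2 48.9] 64.5 circ [638.8 -86.9] 26.7 zmed/max 108.1 117.6
jartop 324 rect [471.1   4.9] [59.6 59.3] 44.9 circ [471.7   5. ] 31.4 zmed/max 87.0 92.7
side
cartontop 129 rect [460.4  89.7] [58.1 30.9] 4.2 circ [460.7  90. ] 29.9 zmed/max 101.6 105.0
shakerdome 204 rect [636.8 -88.2] [40.9 48.6] 43.9 circ [638.8 -86.7] 25.1 zmed/max 107.6 114.5
jartop 238 rect [471.2   7. ] [60.5 58.8] 74.1 circ [471.6   8.6] 32.0 zmed/max 87.9 90.2
wrist
cartontop 2207 rect [463.4  90.8] [58.2 27.1] 5.8 circ [463.4  91. ] 31.3 zmed/max 102.1 104.5
shakerdome 0
jartop 1260 rect [474.8  10.3] [61.  55.5] 84.7 circ [473.3  10.5] 31.4 zmed/max 88.0 89.9
```

View pics/wrist3.png

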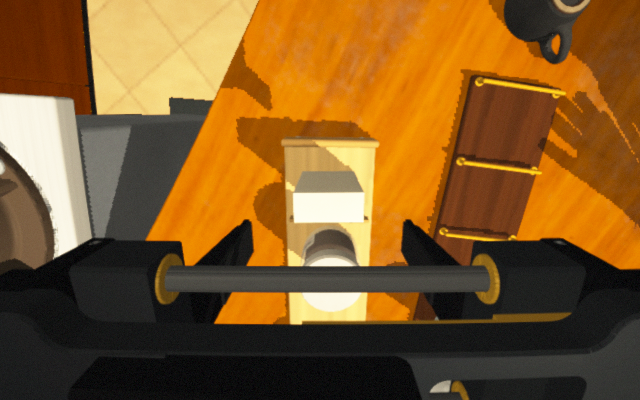

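Request:
jog_arm(motion=[[0,0,0,0,0,20,95],[0,0,0,0,0,30,95],[0,0,0,0,0,30,95],[0,0,0,0,0,20,95],[0,0,0,0,0,10,95],[0,0,0,0,0,1.5,80],[0,0,0,0,0,0,70]])

```text
t: 10.88
eef_pos: [462.8, 89.5, 124.6]
tcp_rot: [3.141, 0.0, 1.658]
ft_force: [-0.8, 0.2, 0.8]
opening: 0.843
grip_force: 0.0
```

Request:
jog_arm(motion=[[0,0,0,0,0,0,64],[0,0,0,0,0,0,60],[0,0,0,0,0,0,56],[0,0,0,0,0,0,52],[0,0,0,0,0,0,48],[0,0,0,0,0,0,48],[0,0,0,0,0,0,48]])

```text
t: 11.75
eef_pos: [462.8, 89.5, 124.4]
tcp_rot: [3.141, 0.0, 1.658]
ft_force: [-0.2, -0.2, 5.3]
opening: 0.608
grip_force: 30.0
```

Request:
jog_arm(motion=[[0,0,0,0,0,-8,48],[0,0,0,0,0,-15,48],[0,0,0,0,0,-15,48],[0,0,3.7,0,0,0,48],[0,0,3.7,0,0,0,48],[0,0,0,0,20,0,48],[0,0,0,0,40,0,48],[0,0,0,-20,45,0,48],[0,0,0,-30,45,0,48],[0,0,0,-23,25,0,48]])

```text
t: 13.0
eef_pos: [635.8, 8.0, 162.2]
tcp_rot: [3.141, 0.0, 1.529]
ft_force: [-0.2, -0.3, -1.1]
opening: 0.607
grip_force: 30.0
```

Request:
jog_arm(motion=[[0,0,0,-10.3,10,0,48],[0,0,0,0,0,5,48],[0,0,0,0,0,0,48],[0,0,0,0,0,0,48]])

```text
t: 13.5
eef_pos: [643.3, -0.6, 157.2]
tcp_rot: [-3.141, -0.0, 1.53]
ft_force: [-0.7, -0.6, -1.6]
opening: 0.609
grip_force: 30.0
```

Run:
```python
from m import *
s=env.state();print(s['eef_pos'],s['tcp_rot'])
for n in ['scene','side','wrist']:
    W=cloud(cam(n,n+'4'));print(n)
    st('carton',crop(W,60,90,(610,680,-45,45)))
    st('shakerdome',crop(W,98,118,(600,690,-115,-55)))
    D=crop(W,14,27,(585,710,-145,225))
    th=np.radians(-2.4); c=np.array([646,40.5])
    l=(D[:,:2]-c)@np.array([-np.sin(th),np.cos(th)])
    for k in range(5):
        m=abs(l-(-168+84*k))<15
        if m.sum()>5: print(k,m.sum(),'l',round(np.median(l[m]),1))
```

```text
[ 6.43284319e+02 -5.56287233e-01  1.57217447e+02] [-3.14129785e+00 -6.64638691e-05  1.52985603e+00]
scene
carton 139 rect [637.8 -14.4] [24.5 67.8] 67.6 circ [642.4  -3.3] 33.9 zmed/max 75.7 89.0
shakerdome 237 rect [639.1 -88.2] [47.9 49.1] 10.4 circ [638.6 -88.2] 25.6 zmed/max 107.7 116.2
0 55 l -169.6
1 31 l -87.0
2 23 l -2.7
3 23 l 81.1
4 43 l 165.1
side
carton 177 rect [639.3  -9.9] [28.9 66.7] 69.2 circ [642.6  -0.8] 33.5 zmed/max 77.6 90.0
shakerdome 201 rect [636.2 -90.3] [39.4 49.6] 56.9 circ [638.5 -87.2] 25.1 zmed/max 107.5 115.4
0 53 l -167.6
1 23 l -83.1
2 18 l 0.7
3 28 l 84.3
4 32 l 168.7
wrist
carton 1493 rect [644.9  12. ] [ 4.4 67.7] 87.8 circ [644.8  11. ] 33.9 zmed/max 77.3 90.0
shakerdome 0
2 569 l 2.3
3 883 l 85.1
```

View pics/scene4.png

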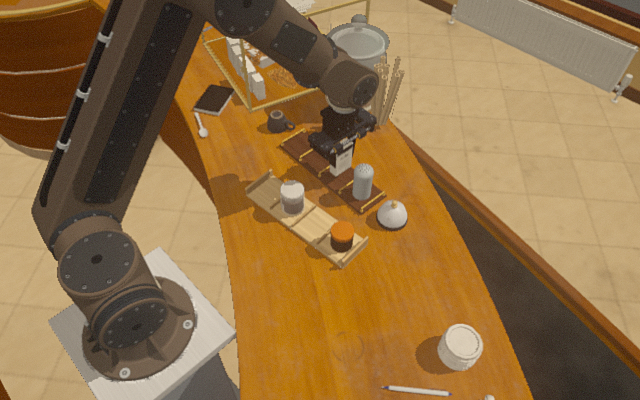

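Request:
jog_arm(motion=[[0,0,0,-0.9,1,10,48],[0,0,0,0,0,10,48],[0,0,0,0,0,6,48],[0,0,0,0,0,3,48],[0,0,0,0,0,1.5,48],[0,0,0,0,0,1,48],[0,0,0,0,0,0.5,48],[0,0,0,0,0,0,48]])

```text
t: 14.65
eef_pos: [644.9, -2.4, 125.2]
tcp_rot: [3.141, 0.0, 1.529]
ft_force: [-0.7, -0.6, -0.7]
opening: 0.608
grip_force: 30.0
```

Request:
jog_arm(motion=[[0,0,0,0,0,0.4,48],[0,0,0,0,0,0,48]])

```text
t: 14.9
eef_pos: [644.8, -2.4, 124.7]
tcp_rot: [3.142, 0.0, 1.529]
ft_force: [0.4, 0.2, -1.2]
opening: 0.611
grip_force: 30.0
```

Request:
jog_arm(motion=[[0,0,0,0,0,0.4,48],[0,0,0,0,0,0,48]])

```text
t: 15.15
eef_pos: [644.9, -2.4, 124.4]
tcp_rot: [3.141, 0.0, 1.529]
ft_force: [-0.7, 0.4, 1.9]
opening: 0.605
grip_force: 30.0
```

Request:
jog_arm(motion=[[0,0,0,0,0,0,64],[0,0,0,0,0,0,75],[0,0,0,0,0,0,95],[0,0,0,0,0,0,95],[0,0,0,0,0,-20,95],[0,0,0,0,0,-43,95],[0,0,0,0,0,-43,95],[0,0,0,0.4,-20,0,95],[0,0,0,1,-45,0,95],[0,0,0,1,-45,0,95]])

```text
t: 16.4
eef_pos: [533.6, 4.7, 230.2]
tcp_rot: [3.141, 0.0, 1.529]
ft_force: [-0.3, -0.6, 0.4]
opening: 1.0
grip_force: 0.0
```

Request:
jog_arm(motion=[[0,0,0,0,-40,0,95],[0,0,0,0,-22.6,0,95],[0,0,0,0,0,0,95],[0,0,0,0,0,0,95]])

```text
t: 16.9
eef_pos: [473.5, 7.1, 230.5]
tcp_rot: [3.14, 0.0, 1.529]
ft_force: [-0.2, -0.3, -0.1]
opening: 0.999
grip_force: 0.0
```

Run:
```python
from m import *
s=env.state();print(s['eef_pos'],s['tcp_rot'])
for n in ['scene','side','wrist']:
    W=cloud(cam(n,n+'5'));print(n)
    st('jartop',crop(W,84,95,(420,520,-31,45)))
    st('cartontop',crop(W,97,108,(600,690,-40,40)))
    st('shakerdome',crop(W,98,118,(600,690,-115,-55)))
```

```text
[473.47187219   7.11044774 230.48601832] [3.14031715e+00 1.00322393e-04 1.52885594e+00]
scene
jartop 327 rect [471.3   5. ] [59.2 58.5] 66.1 circ [471.2   4.9] 31.3 zmed/max 86.8 91.9
cartontop 162 rect [643.7  -6.4] [30.7 59.6] 89.0 circ [644.3  -4.1] 31.8 zmed/max 100.8 106.9
shakerdome 238 rect [639.3 -88.4] [48.2 49.6] 41.1 circ [639.8 -87.6] 26.1 zmed/max 107.5 117.3
side
jartop 238 rect [471.9   7.3] [58.8 61. ] 46.1 circ [471.1   7.5] 31.3 zmed/max 87.9 90.5
cartontop 136 rect [642.   -1.5] [57.3 32.3] 0.4 circ [642.   -2.2] 30.4 zmed/max 101.6 104.1
shakerdome 199 rect [637.5 -90.9] [40.7 50.2] 73.3 circ [638.7 -86.2] 25.3 zmed/max 107.4 115.9
wrist
jartop 3912 rect [472.8  10.2] [61.6 61.1] 46.7 circ [472.9   9.6] 31.2 zmed/max 88.0 90.7
cartontop 2275 rect [644.5  -1.4] [27.4 59.4] 87.8 circ [644.6  -1. ] 31.7 zmed/max 102.0 104.5
shakerdome 0
```

View pics/scene5.png

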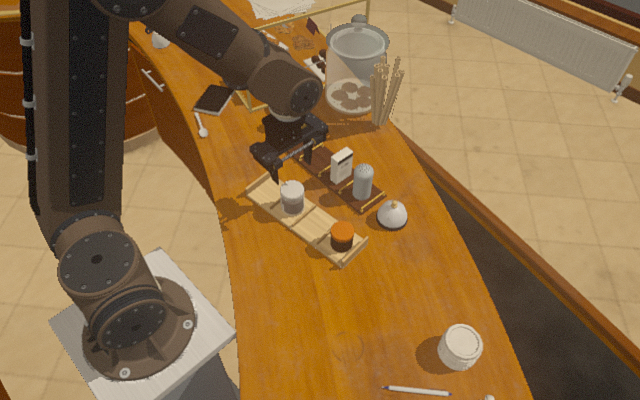

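Request:
jog_arm(motion=[[0,0,0,0,-0.8,20,95],[0,0,0,0,0,35,95],[0,0,0,0,0,35,95],[0,0,0,0,0,20,95],[0,0,0,0,0,10,95],[0,0,0,0,0,0,85],[0,0,0,0,0,0,75]])

```text
t: 17.92
eef_pos: [472.1, 7.2, 110.9]
tcp_rot: [3.14, 0.0, 1.529]
ft_force: [-0.0, 0.3, 0.0]
opening: 0.846
grip_force: 0.0
```

Request:
jog_arm(motion=[[0,0,0,0,0,0,69],[0,0,0,0,0,0,65],[0,0,0,0,0,0,60],[0,0,0,0,0,0,56],[0,0,0,0,0,0,52],[0,0,0,0,0,0,52],[0,0,0,0,0,0,52]])

```text
t: 18.8
eef_pos: [472.4, 7.2, 110.8]
tcp_rot: [3.139, 0.0, 1.529]
ft_force: [2.9, 0.2, 6.7]
opening: 0.671
grip_force: 30.0
```

Request:
jog_arm(motion=[[0,0,0,0,0,-8,52],[0,0,0,0,0,-15,52],[0,0,0,0,0,-15,52],[0,0,0,10,20,0,52],[0,0,0,20,40,0,52],[0,0,0,22,45,0,52],[0,0,0,20,40,0,52],[0,0,0,10.6,27,0,52],[0,0,0,0,0,0,52],[0,0,0,0,0,0,52]])

```text
t: 20.05
eef_pos: [645.9, 82.4, 147.9]
tcp_rot: [-3.14, 0.0, 1.529]
ft_force: [-0.2, -1.5, -3.6]
opening: 0.671
grip_force: 30.0
```

Run:
```python
from m import *
s=env.state();print(s['eef_pos'],s['tcp_rot'],s['ft_force'])
c=cam('side','side6');W=cloud(c)
st('jar',crop(W,60,135,(600,700,40,125)))
```

```text
[645.92124732  82.42384985 147.85665371] [-3.13953559e+00  2.03160083e-04  1.52892295e+00] [-0.18475097 -1.48383388 -3.62102033]
jar 710 rect [640.   80.8] [79.3 63. ] 26.7 circ [643.7  81.9] 44.6 zmed/max 107.1 134.3
```

View pics/side6.png

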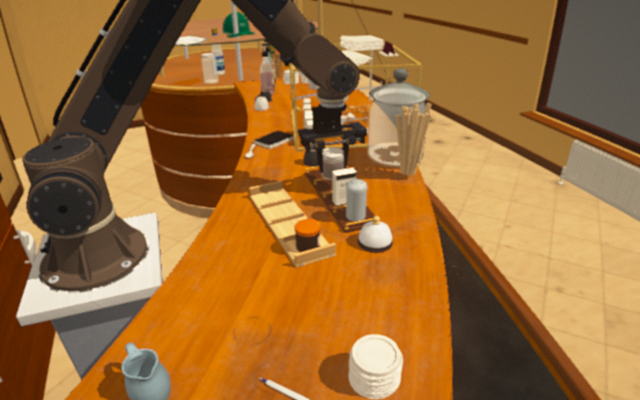

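Request:
jog_arm(motion=[[0,0,0,0,1,10,52],[0,0,0,0,0,12,52],[0,0,0,0,0,7,52],[0,0,0,0,0,3,52],[0,0,0,0,0,2,52],[0,0,0,0,0,1.5,52],[0,0,0,0,0,1,52],[0,0,0,0,0,0.5,52],[0,0,0,0,0,0,52]])

```text
t: 21.22
eef_pos: [648.0, 82.6, 111.3]
tcp_rot: [3.141, -0.0, 1.529]
ft_force: [0.6, -0.4, -3.1]
opening: 0.669
grip_force: 30.0
```

Request:
jog_arm(motion=[[0,0,0,0,0,0.4,52],[0,0,0,0,0,0,52]])

```text
t: 21.48
eef_pos: [648.0, 82.5, 110.9]
tcp_rot: [3.141, 0.0, 1.529]
ft_force: [-0.0, 0.4, -3.0]
opening: 0.671
grip_force: 30.0
```

Request:
jog_arm(motion=[[0,0,0,0,0,0.5,52],[0,0,0,0,0,0,52]])

```text
t: 21.72
eef_pos: [648.0, 82.6, 110.8]
tcp_rot: [3.141, -0.0, 1.529]
ft_force: [-2.9, -0.8, 4.0]
opening: 0.671
grip_force: 30.0
```

Request:
jog_arm(motion=[[0,0,0,0,0,0,69],[0,0,0,0,0,0,80],[0,0,0,0,0,0,95],[0,0,0,0,0,0,95],[0,0,0,0,0,-20,95],[0,0,0,0,0,-45,95],[0,0,0,0,0,-45,95],[0,0,0,-15,-20,-10,95],[0,0,0,-35,-35,0,95],[0,0,0,-40,-35,0,95]])

```text
t: 22.98
eef_pos: [553.2, -4.0, 231.8]
tcp_rot: [3.14, 0.0, 1.53]
ft_force: [0.6, -0.4, -0.8]
opening: 0.997
grip_force: 0.0
```

Request:
jog_arm(motion=[[0,0,0,-45,-30,0,95],[0,0,0,-45,-20,0,95],[0,0,0,-40,-13.6,0,95],[0,0,0,-31.2,0,0,95],[0,0,0,0,0,0,95],[0,0,0,0,0,0,95]])

```text
t: 23.72
eef_pos: [484.0, -161.6, 231.0]
tcp_rot: [3.141, 0.0, 1.529]
ft_force: [-0.7, -0.4, -1.0]
opening: 1.0
grip_force: 0.0
```

Run:
```python
from m import *
s=env.state();print(s['eef_pos'],s['tcp_rot'])
for n in ['scene','side','wrist']:
    W=cloud(cam(n,n+'7'));print(n)
    st('tintop',crop(W,64,78,(430,530,-215,-125)))
    st('jartop',crop(W,84,95,(600,700,42,125)))
    st('cartontop',crop(W,97,108,(600,690,-40,40)))
    st('shakerdome',crop(W,98,118,(600,690,-115,-55)))
```

```text
[ 483.99366971 -161.56426283  231.04039304] [3.14083890e+00 1.60948819e-04 1.52873011e+00]
scene
tintop 398 rect [ 483.2 -164.4] [57.2 56.8] 15.9 circ [ 484.4 -163.2] 31.2 zmed/max 70.6 75.9
jartop 68 rect [625.4  74.6] [19.9 51.9] 14.4 circ [631.5  76.2] 26.1 zmed/max 86.7 90.3
cartontop 0
shakerdome 0
side
tintop 337 rect [ 482.3 -162.7] [58.2 56.4] 22.8 circ [ 481.6 -162.7] 29.9 zmed/max 69.7 72.4
jartop 95 rect [643.9  76.1] [49.6 60.6] 78.7 circ [645.9  81.2] 31.3 zmed/max 87.7 90.4
cartontop 131 rect [642.6  -2. ] [28.7 58.7] 86.9 circ [641.9  -3.3] 31.4 zmed/max 101.4 103.9
shakerdome 205 rect [636.5 -88.9] [39.2 50.5] 36.1 circ [637.5 -88.2] 25.6 zmed/max 107.5 115.3
wrist
tintop 3044 rect [ 483.9 -160.9] [57.5 58. ] 44.1 circ [ 483.8 -161.3] 29.4 zmed/max 70.1 72.5
jartop 0
cartontop 357 rect [643.7 -14.4] [ 3.1 57.7] 89.1 circ [643.7 -13.9] 28.8 zmed/max 100.4 103.3
shakerdome 3878 rect [640.3 -83.1] [50.1 50.1] 49.9 circ [641.4 -83.6] 26.5 zmed/max 109.3 115.9
```

View pics/scene7.png

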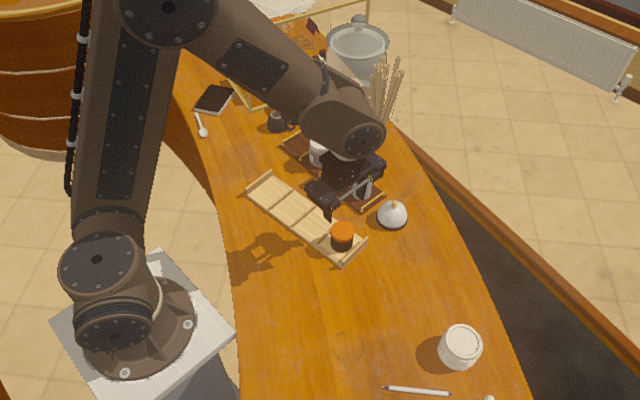

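Request:
jog_arm(motion=[[0,0,0,0,0,20,95],[0,0,0,0,0,38,95],[0,0,0,0,0,38,95],[0,0,0,0,0,21,95],[0,0,0,0,0,10,95],[0,0,0,0,0,0,80],[0,0,0,0,0,0,70]])

```text
t: 24.75
eef_pos: [484.4, -162.0, 104.2]
tcp_rot: [3.14, 0.001, 1.529]
ft_force: [-0.4, -0.3, 0.5]
opening: 0.847
grip_force: 0.0
```

Request:
jog_arm(motion=[[0,0,0,0,0,0,64],[0,0,0,0,0,0,60],[0,0,0,0,0,0,55],[0,0,0,0,0,0,50],[0,0,0,0,0,0,46],[0,0,0,0,0,0,46],[0,0,0,0,0,0,46]])

```text
t: 25.62
eef_pos: [484.1, -162.0, 103.7]
tcp_rot: [3.141, 0.0, 1.529]
ft_force: [-1.1, 0.5, 5.9]
opening: 0.607
grip_force: 30.0
```

Request:
jog_arm(motion=[[0,0,0,0,0,-8,46],[0,0,0,0,0,-20,46],[0,0,0,0,0,-20,46],[0,0,0,20,0,0,46],[0,0,0,38,0,0,46],[0,0,0,45,0,0,46],[0,0,0,45,0,0,46],[0,0,0,45,5,0,46],[0,0,0,45,10,0,46],[0,0,0,40,20,0,46]])

```text
t: 26.88
eef_pos: [529.7, 116.9, 150.7]
tcp_rot: [-3.14, 0.0, 1.53]
ft_force: [0.2, -0.9, -2.2]
opening: 0.607
grip_force: 30.0
```

Request:
jog_arm(motion=[[0,0,0,30,30,0,46],[0,0,0,20,35,0,46],[0,0,0,7.2,33,0,46],[0,0,0,0,20.2,5,46],[0,0,0,0,0,5,46],[0,0,0,0,0,0,46],[0,0,0,0,0,0,46]])

```text
t: 27.75
eef_pos: [650.3, 166.7, 141.4]
tcp_rot: [-3.141, 0.0, 1.529]
ft_force: [0.7, -0.1, -1.3]
opening: 0.603
grip_force: 30.0
```

Run:
```python
from m import *
s=env.state();print(s['eef_pos'],s['tcp_rot'],s['ft_force'])
for n in ['scene','wrist']:
    W=cloud(cam(n,n+'8'));print(n)
    D=crop(W,14,27,(585,710,-145,225))
    th=np.radians(-2.4); c=np.array([646,40.5])
    l=(D[:,:2]-c)@np.array([-np.sin(th),np.cos(th)])
    for k in range(5):
        m=abs(l-(-168+84*k))<15
        if m.sum()>5: print(k,m.sum(),'l',round(np.median(l[m]),1))
```

```text
[650.30026344 166.68675473 141.37673139] [-3.14101306e+00  1.10144174e-04  1.52904952e+00] [ 0.67136525 -0.09657802 -1.29358943]
scene
0 49 l -169.6
1 30 l -86.4
2 49 l 7.1
3 18 l 82.2
4 17 l 165.2
wrist
4 725 l 170.5
```

View pics/scene8.png

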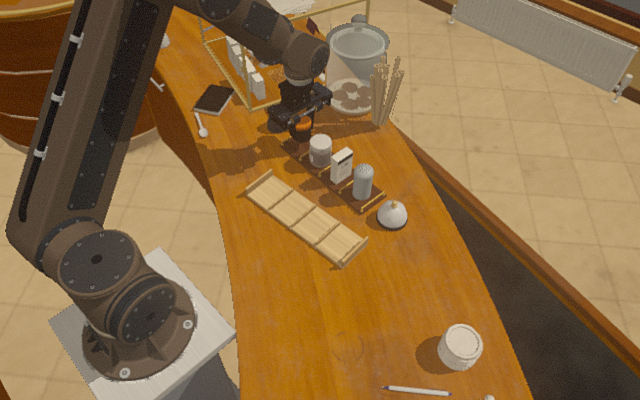

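Request:
jog_arm(motion=[[0,0,0,0,0.5,10,46],[0,0,0,0,0,12,46],[0,0,0,0,0,7,46],[0,0,0,0,0,3,46],[0,0,0,0,0,2,46],[0,0,0,0,0,1.5,46],[0,0,0,0,0,1,46],[0,0,0,0,0,0.5,46],[0,0,0,0,0,0,46]])

```text
t: 28.98
eef_pos: [651.6, 166.5, 104.4]
tcp_rot: [3.141, -0.0, 1.529]
ft_force: [0.3, -0.1, -1.8]
opening: 0.606
grip_force: 30.0
```

Request:
jog_arm(motion=[[0,0,0,0,0,0.4,46],[0,0,0,0,0,0,46]])

```text
t: 29.22
eef_pos: [651.6, 166.4, 104.0]
tcp_rot: [3.141, 0.0, 1.529]
ft_force: [0.7, -0.5, -2.2]
opening: 0.603
grip_force: 30.0
```

Request:
jog_arm(motion=[[0,0,0,0,0,0.5,46],[0,0,0,0,0,0,46]])

```text
t: 29.48
eef_pos: [651.6, 166.5, 103.7]
tcp_rot: [3.141, -0.0, 1.529]
ft_force: [-0.5, 0.2, 1.8]
opening: 0.606
grip_force: 30.0
```

Request:
jog_arm(motion=[[0,0,0,0,0,0,64],[0,0,0,0,0,0,80],[0,0,0,0,0,0,95],[0,0,0,0,0,0,95],[0,0,0,0,0,-20,95],[0,0,0,0,0,-45,95],[0,0,0,0,0,-45,95],[0,0,0,-30,-30,-30,95],[0,0,0,-40,-30,-40,95],[0,0,0,-40,-30,-40,95]])

```text
t: 30.72
eef_pos: [557.2, 61.3, 324.1]
tcp_rot: [3.14, 0.0, 1.529]
ft_force: [0.8, -1.3, 0.1]
opening: 1.003
grip_force: 0.0
```

Request:
jog_arm(motion=[[0,0,0,-40,-20,-20,95],[0,0,0,0,0,0,95],[0,0,0,0,0,0,95]])

```text
t: 31.1
eef_pos: [536.9, 23.3, 342.1]
tcp_rot: [3.141, -0.0, 1.528]
ft_force: [0.4, 0.1, 0.6]
opening: 0.993
grip_force: 0.0
```

Run:
```python
from m import *
th=np.radians(-2.4)
for n in ['scene','side','wrist']:
    W=cloud(cam(n,n+'9'));print(n)
    st('tintop',crop(W,64,78,(600,700,125,210)))
    st('jartop',crop(W,84,95,(600,700,42,125)))
    st('cartontop',crop(W,97,108,(600,690,-40,40)))
    st('shakerdome',crop(W,98,118,(600,690,-115,-55)))
    st('bell',crop(W,20,90,(570,690,-270,-160)))
    st('mug',crop(W,28,70,(590,700,206,330)))
    D=crop(W,14,27,(585,710,-145,225)); l=(D[:,:2]-[646,40.5])@[-np.sin(th),np.cos(th)]
    print([round(np.median(l[abs(l-k)<12]),1) for k in (-168,-84,0,84,168) if (abs(l-k)<12).sum()>5])
```

```text
scene
tintop 217 rect [649.6 161.6] [56.8 55.2] 46.7 circ [650.7 161.4] 30.1 zmed/max 68.4 74.7
jartop 236 rect [646.8  79.9] [58.2 58.4] 46.7 circ [646.8  80. ] 31.2 zmed/max 86.6 92.3
cartontop 164 rect [643.8  -5.4] [28.9 59.7] 89.8 circ [643.3  -5. ] 31.6 zmed/max 100.6 105.3
shakerdome 238 rect [639.  -88.8] [49.2 49.5] 42.5 circ [639.3 -88.1] 26.2 zmed/max 107.5 115.4
bell 607 rect [ 636.5 -198.8] [67.3 76.2] 36.1 circ [ 638.1 -198.1] 38.6 zmed/max 44.0 75.7
mug 175 rect [652.2 269.8] [38.7 73.9] 14.4 circ [660.3 271.8] 38.5 zmed/max 44.0 56.9
[np.float64(-170.5), np.float64(-87.1), np.float64(-0.6), np.float64(81.5), np.float64(164.0)]
side
tintop 119 rect [647.1 169.7] [61.1 51.4] 23.4 circ [647.1 165.2] 32.3 zmed/max 70.0 73.0
jartop 177 rect [645.   82.9] [59.3 62.7] 14.9 circ [647.3  82.8] 32.7 zmed/max 87.7 89.9
cartontop 135 rect [643.3  -2.2] [60.5 32.8] 3.9 circ [ 6.433e+02 -2.000e-01] 31.4 zmed/max 101.6 103.7
shakerdome 202 rect [636.4 -89.1] [41.1 50.5] 56.6 circ [638.2 -86.3] 26.1 zmed/max 107.2 115.5
bell 666 rect [ 639.1 -199.4] [74.1 69.4] 6.4 circ [ 639.  -195.5] 39.3 zmed/max 41.3 74.0
mug 159 rect [653.6 281.7] [52.8 47. ] 32.3 circ [654.3 282.3] 27.3 zmed/max 44.8 54.2
[np.float64(-167.1), np.float64(-83.4), np.float64(0.7), np.float64(84.1), np.float64(169.3)]
wrist
tintop 2120 rect [651.3 167. ] [56.9 57.8] 44.7 circ [651.7 167.2] 29.7 zmed/max 70.1 73.0
jartop 2212 rect [647.4  85.4] [59.8 60.9] 88.2 circ [647.9  84.6] 31.3 zmed/max 88.2 91.0
cartontop 1080 rect [ 6.445e+02 -5.000e-01] [26.3 58.8] 87.2 circ [644.7  -0.8] 31.6 zmed/max 102.0 104.4
shakerdome 204 rect [621.6 -76.7] [15.5 24.9] 15.6 circ [622.  -76.6] 14.4 zmed/max 105.9 114.2
bell 1031 rect [ 639.4 -196.2] [52.5 73.1] 85.1 circ [ 640.6 -192.9] 37.8 zmed/max 47.8 74.4
mug 0
[np.float64(-165.3), np.float64(-81.3), np.float64(2.5), np.float64(85.9), np.float64(169.5)]
```

View pics/wrist9.png

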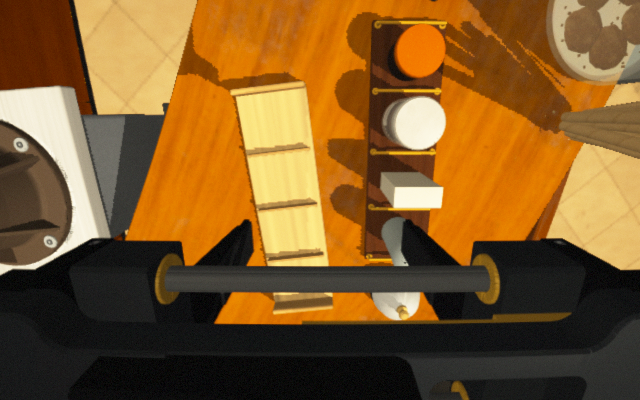

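View pics/scene9.png

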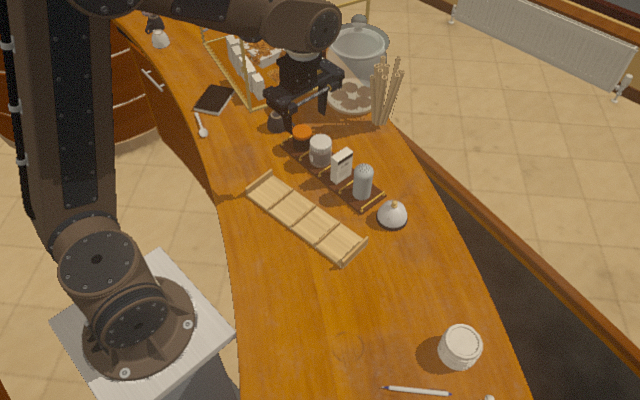

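The pictures show all four things upright in the middle of their bays. From the bell end they run shaker (362,182), carton (342,165), jar (320,150) and tin (302,132), within about 2 mm of the bay centres. The bell and mug have not moved.

```bash
python3 -c "
from cell import env
print(env.job_done())"
```

```text
the job is handed in; nothing more can be done
None
```

All four things stand upright in the display rack, in height order from the bell (shaker, carton, jar, tin), with the bell and mug untouched; I handed the job in after about 31 s of robot time, and no verdict came back.

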